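# Split a press-fit housing evenly with a wedge

## Task

With the black splitting wedge from its stand, spread the two halves of the grey housing held on edge in the aluminium jig: push the wedge straight down into the pry notch at one end of the seam, then the other, turn and turn about, so that neither end ever gets more than 9 mm further open than the other (about 5 mm on the first push). When the halves are at least 9 mm apart at both ends, hang the wedge back upright in its own stand and let it go.

Things in the scene. Friction and masses are not known exactly. Their poses are not given: they have to be found in the camera images.
- wedge: Black plastic wedge hanging tip down in its stand, 126 mm tall. Origin: middle of its tip edge; z up, x across its thickness, y along the edge. Blade 60 mm long, 30 wide (y), tapering evenly from 24 mm thick under the guard to 2 at the tip; guard 44 x 60 x 6 mm on top of the blade; then a rectangular handle 20 (x) by 26 (y) mm, 66 to 126 mm above the tip. 0.12 kg. Not the round wooden handle.
- stand: The wedge's own stand, fixed: light wooden trestle 62 (x) by 76 (y) mm, its top 75 mm above the bench with a slot 30 (x) by 44 (y) mm. Origin on the bench under the slot's centre, z up. The wedge hangs by its guard on the top, its tip 15 mm above the bench, its x along the stand's x (either way round). A like stand near by carries a round-handled punch.
- jig: Fixed jig, base plate 150 (x) by 250 (y) by 10 mm, origin under its centre. x points across the seam, away from the robot; y along the seam, to the left. It holds the housing on edge: 60 mm (x) by 210 (y), top 90 mm above the bench, seam upwards at x = 0, a notch at y = +70 and -70 mm. A hold-down bar 34 mm wide (y), top 104 mm above the bench, crosses the seam's middle.
- near_left (a point): Point of the near half (robot's side) on its seam face, at the housing's top, middle of the left (+y) notch; axes as the jig's, turning with the half. Each notch: 50 mm long (y), a V 22 mm wide at the top, narrowing to a 4 mm slot 18 mm down that runs on below. Wedge tip D mm below the top spreads the halves there to about 0.37 x (D - 18) - 3 mm; the guard lands at D = 60.
- far_left (a point): The same on the far half; coincides with near_left while shut, so their distance is how far apart the halves are at the left notch. A push of some 10 N at a notch opens that end only, as if turning about the other notch; it stays where it is left, wedge out. Either half may move the more. Both ends start shut.
- near_right (a point): As near_left, at the right (-y) notch, 140 mm from near_left along the near half.
- far_right (a point): As near_right, on the far half; their distance is how far apart the halves are at the right notch.

How it is judged:
By the outcome, as a careful person would: the job done as asked, in the order asked, and still so for the second after the job is handed in, with the robot touching nothing.
It also fails if it takes over 61 s, if anything falls off the work surface, if the arm or the gripper's body presses on something with over 40 N, if the wrist force passes 120 N, or if a joint passes its speed limit or range.

## Robot

A 6-joint arm with a two-finger parallel gripper is mounted at the origin on the work surface. World frame = base frame: x ahead of the robot, y to its left, z up, the work surface at z = 0. Lengths are in m, angles in rad, forces in N, time in s.
With the tool pointing down it reaches from about 0.25 to 0.775 m from the base axis. Payload 4 kg.
Tool frame: the origin (TCP) lies midway between the tips of the shut fingers; the grasp point (between the pads) lies 19 mm behind it; z points along the fingers, y is the direction in which the jaws open and shut (so a half turn about z gives the same grasp; the last joint's range is limited). The gripper opens to 94 mm and grips with 3 to 60 N. Pads are 16 mm wide; open, the fingers measure 119 mm over their backs; the gripper's body (75 mm by 177 mm) begins 78 mm behind the grasp point.
Start: joints at [-1.252, 0.087, 1.371, -0, 1.684, -0.103], TCP at [0.225, -0.502, 0.181] pointing down, gripper open.
Joint ranges: [-3.1, 3.1], [-0.76, 2.03], [0.27, 2.55], [-1.08, 4.22], [0.17, 2.65], [-2.57, 2.57]. Speed limits (rad/s): [2.79, 2.79, 3.14, 3.14, 3.14, 3.14].

## Interface

Orientations are given as [roll, pitch, yaw] about the fixed x, y, z axes, in that order (R = Rz(yaw) Ry(pitch) Rx(roll)).
In Python, from bench import robot, cams gives the robot as it stands.
- The arm moves only by the tool step_arm, never from a script. Its argument "plan" is a list that holds one entry, the list of rows, each a list of 5 numbers: the shift along the world's x, y, z in mm, then the turn about the world's z in rad, then the opening in per cent of the stroke, from 0 (shut) to 100 (fully open). In form: [[[tx, ty, tz, turn, fingers], ...]]. A call has 1 to 8 rows; each row is the pose to reach, as a shift and turn from the pose commanded when the call began; what a row does not reach only later rows make up. A row lasts 1/12 s, in which the tool goes at most 41.7 mm and 7.16 degrees, less where a joint would pass 70% of its speed; a pose out of reach is approached as far as the arm can. A call with a gripper value outside its range is refused whole. The fingers move at their own pace and stop on an object; the grip force is fixed at half the most. Time passes only in rows, so rows that repeat a pose let the fingers close. It gives the time, the measured TCP pose, the force and the opening at its end, in the units of the state.
- robot.get_obs(): the state, without advancing time (a new reading comes with each control period).
- cams.snapshot(name): name is "scene" or "top" or "wrist"; returns a dict with "frame" (480x640x3 uint8, red, green, blue), "camera_matrix" (3x3 intrinsics, pixels), "origin" and "attitude" of the camera in the world; the wrist camera has in their place "T_tool_cam" (4x4, takes a point from camera to tool coordinates, whose origin is the TCP and whose axes are the flange's). Camera axes: x right, y down, z forward; pixel columns grow to the right and rows downward; lengths in m; the calibration is good to about 2 mm. A picture is of the moment at which its call begins: read the wrist's pose just before it. There is no depth.
- robot.close_job(): hands the job in, once; it reports no verdict.
The state is a dict: "time": time; "joint_positions": joint angles; "qvel": joint speeds; "joint_torque": joint torques, N m; "tool_pos": TCP position; "ee_rot": TCP orientation; "wrist_force": force on the tool from outside, world axes, zero at the start; "wrist_torque": the same for the moment, N m; "width": finger opening in m.
Only numpy, scipy, OpenCV 4.12 (cv2) and the standard library are available. Lean on these libraries where they do the work, as an engineer would, in place of code of your own. Each camera call takes 0.05 s, during which the arm holds its last target. There are 200 camera calls.

## Working session

There is one attempt and no reset: what is moved stays moved. The work goes in short steps, Python scripts to look and compute and a tool call to move; the robot and the scene stay as the last step left them, time stands still between calls to the robot, and variables do not carry over. Pictures are saved under pics/ and viewed, about 8 in all and at most 12, crops included, and the job is handed in when it is done.

Besides the shell and the picture viewer there is one more tool, called after "Request:" in YAML: its name, and indented under it one key for each argument. step_arm: Moves the arm, as the interface text tells. Its arguments: {"type":"object","properties":{"plan":{"type":"array"}},"required":["plan"]}

```bash
mkdir -p pics; ls; cat > h.py <<'E'
import numpy as np, cv2
from bench import robot, cams
def snap(n,f):
    s=cams.snapshot(n); cv2.imwrite('pics/'+f+'.png',s['frame'][:,:,::-1]); np.savez('pics/'+f+'.npz',**{k:v for k,v in s.items()}); return s
E
python3 - <<'E'
from h import *
o=robot.get_obs(); print(o['time'],o['tool_pos'],o['ee_rot'],o['width'])
for n in ['scene','top']:
    s=snap(n,n+'0'); print(n,s['camera_matrix'],s['origin'],s['attitude'])
E
```

```text
pics
0.0 [ 0.22498683 -0.50122046  0.17961253] [-3.13940393e+00 -2.40319333e-04  4.21793330e-01] 0.09371234525076666
scene [[563.60091597   0.         323.13007768]
 [  0.         563.60091597 244.42984092]
 [  0.           0.           1.        ]] [1.39055323 0.08917847 0.64723335] [-2.15201472 -0.01999744  1.63927403]
top [[549.79825947   0.         322.66522283]
 [  0.         549.79825947 234.46240605]
 [  0.           0.           1.        ]] [0.39887302 0.02631843 0.94966296] [-2.96280105  0.01194011 -1.58690632]
```

View pics/scene0.png

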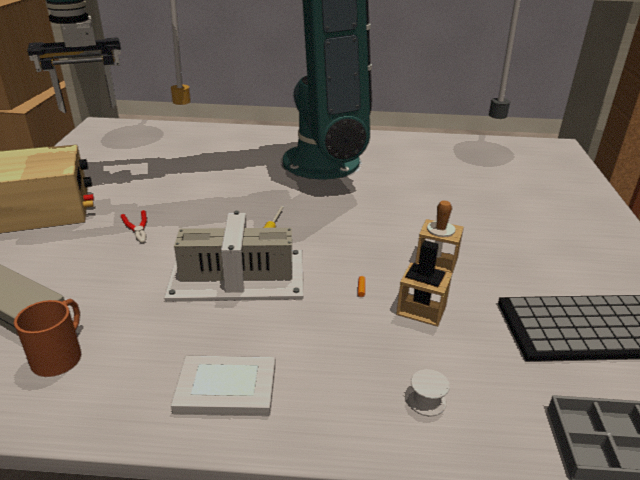

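View pics/top0.png

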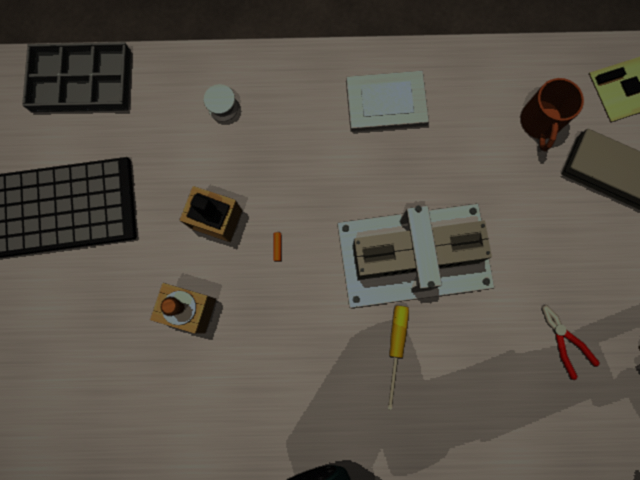

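The scene view shows the jig at (235,265) and the wedge stand at (425,290). In the top view the jig is at (417,255), the wedge stand at (211,213) and the punch stand at (183,307). Next I'll enlarge the stand and jig.

```bash
python3 - <<'E'
import cv2,numpy as np
t=cv2.imread('pics/top0.png')
t=np.clip(t.astype(float)*1.8,0,255).astype(np.uint8)
a=cv2.resize(t[195:315,330:500],None,fx=4.7,fy=4.7,interpolation=cv2.INTER_CUBIC)
cv2.imwrite('pics/a.png',a); print(a.shape)
b=cv2.resize(t[175:250,170:250],None,fx=7,fy=7,interpolation=cv2.INTER_CUBIC)
cv2.imwrite('pics/b.png',b); print(b.shape)
E
```

```text
(564, 799, 3)
(525, 560, 3)
```

View pics/a.png

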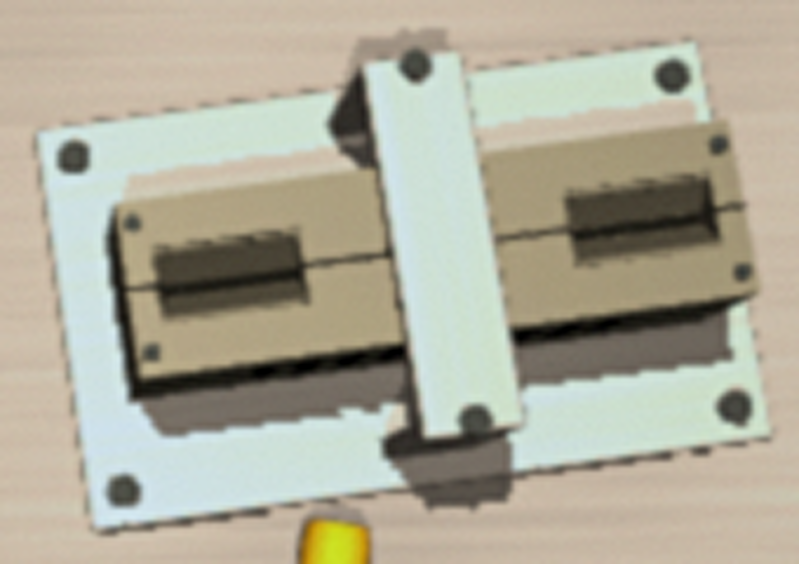

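View pics/b.png

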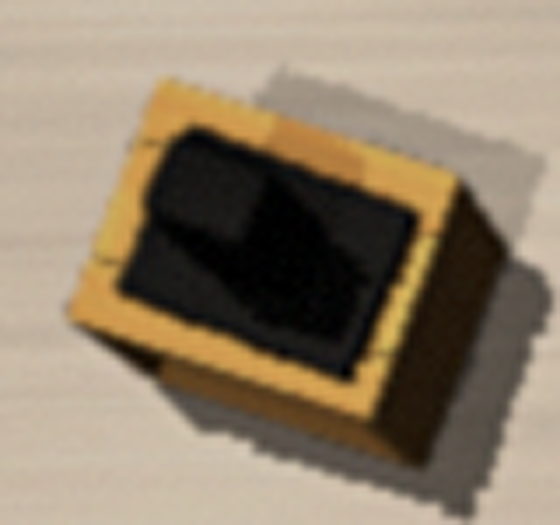

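The jig crop shows the base corners (38,130),(695,42),(770,435),(97,530), the housing top, the seam from (128,288) to (745,206), and both notches. The stand crop shows the top corners (165,80),(462,180),(375,418),(70,315), with the wedge's guard inside.

```bash
cat >> h.py <<'E'
from scipy.spatial.transform import Rotation as Ro
from scipy.optimize import least_squares
def rays(f,uv):
    s=np.load(f'pics/{f}.npz'); K=s['camera_matrix']; R=Ro.from_euler('xyz',s['attitude']).as_matrix()
    d=np.c_[np.array(uv,float),np.ones(len(uv))]@np.linalg.inv(K).T@R.T
    return s['origin'],d
def onplane(f,uv,z):
    o,d=rays(f,uv); return o+d*((z-o[2])/d[:,2])[:,None]
def fit2(model,meas):
    model=np.array(model,float);meas=np.array(meas)[:,:2]
    g=lambda p:(model@np.array([[np.cos(p[2]),np.sin(p[2])],[-np.sin(p[2]),np.cos(p[2])]])+p[:2]-meas).ravel()
    c=meas.mean(0); return min((least_squares(g,[*c,a]) for a in (0,1.5,-1.5)),key=lambda r:r.cost)
E
python3 - <<'E'
from h import *
def cr(uv,f,x0,y0): return (np.array(uv,float)+.5)/f-.5+[x0,y0]
A=lambda uv,z: onplane('top0',cr(uv,4.7,330,195),z)
B=lambda uv,z: onplane('top0',cr(uv,7,170,175),z)
def show(n,m,p):
    r=fit2(m,p); print(n,np.round(r.x[:2]*1e3,1),np.round(r.x[2],4),'res mm',np.round(r.fun*1e3,1))
# order TL,TR,BR,BL in image: (+x,+y),(+x,-y),(-x,-y),(-x,+y)
q=lambda a,b,cx=0,cy=0:[[a/2+cx,b/2+cy],[a/2+cx,-b/2+cy],[-a/2+cx,-b/2+cy],[-a/2+cx,b/2+cy]]
k=1e-3
show('base',np.array(q(150,250))*k,A([(38,130),(695,42),(770,435),(97,530)],.01))
show('hous',np.array(q(60,210))*k,A([(117,206),(730,122),(757,292),(143,381)],.09))
show('bar',np.array(q(116,34))*k,A([(365,65),(460,53),(522,423),(425,438)],.104))
show('notch',np.array(q(22,50,0,70)+q(22,50,0,-70))*k,A([(152,250),(298,232),(310,303),(165,318),(567,192),(708,175),(720,240),(577,265)],.09))
print('seam',A([(128,288),(745,206)],.09)*1e3)
show('stand',np.array(q(62,76))*k,B([(165,80),(462,180),(375,418),(70,315)],.075))
print(B([(418,212),(352,378),(120,290)],.081)*1e3)
E
```

```text
base [ 530.9 -123.2] 0.12 res mm [ 0.4  1.7  1.5 -1.5 -1.  -2.  -0.9  1.9]
hous [ 530.2 -123.4] 0.1218 res mm [ 0.2  0.8  0.6  0.4 -0.8 -1.8 -0.   0.6]
bar [ 530.5 -122.8] 0.1131 res mm [-4.8  0.4 -4.5 -1.4  4.4 -0.5  4.9  1.5]
notch [ 531.2 -123.5] 0.1215 res mm [-1.2 -0.2 -0.4 -0.5  1.9 -0.1  0.   0.8 -1.5  1.2 -0.4 -0.7  0.  -0.9
  1.6  0.4]
seam [[ 519.08689793  -19.24860359   90.        ]
 [ 543.22535856 -227.40594801   90.        ]]
stand [601.3 221.2] -0.3453 res mm [ 1.2  0.1  1.  -1.  -1.1  0.5 -1.1  0.4]
[[607.66523249 185.08510947  81.        ]
 [568.69684345 199.76292847  81.        ]
 [590.43780517 253.94097545  81.        ]]
```

Request:
step_arm:
  plan:
    - [[10,20,40,0,100],[20,40,75,0.1,100],[35,75,75,0.2,100],[55,110,75,0.3,100],[75,145,75,0.4,100],[93,180,75,0.5,100],[112,215,75,0.6,100],[130,250,75,0.7,100]]

```text
time: 0.77
tool_pos: [0.3555, -0.2499, 0.2554]
ee_rot: [-3.141, -0.0, 1.126]
wrist_force: [1.2, -0.2, -0.7]
width: 0.094
```

Request:
step_arm:
  plan:
    - [[18,36,0,0.04,100],[36,70,0,0.08,100],[54,104,0,0.08,100],[72,138,0,0.08,100],[90,172,0,0.08,100],[108,206,0,0.08,100],[126,240,0,0.08,100],[144,275,0,0.08,100]]

```text
time: 1.43
tool_pos: [0.4994, 0.0251, 0.2554]
ee_rot: [-3.141, 0.0, 1.202]
wrist_force: [-0.3, -0.8, 1.1]
width: 0.0936
```

Request:
step_arm:
  plan:
    - [[16,33,0,0,100],[32,66,0,0,100],[48,99,0,0,100],[64,132,0,0,100],[80,165,0,0,100],[90,185,0,0,100],[97,195,0,0,100],[97,195,0,0,100]]

```text
time: 2.1
tool_pos: [0.5965, 0.2206, 0.2535]
ee_rot: [-3.139, 0.001, 1.205]
wrist_force: [0.6, -0.7, -0.6]
width: 0.0939
```

```bash
python3 - <<'E'
from h import *
o=robot.get_obs(); print(o['time'],o['tool_pos'],o['ee_rot'])
np.savez('pics/w1pose.npz',p=o['tool_pos'],r=o['ee_rot'])
s=snap('wrist','w1'); print(s['T_tool_cam'],s['camera_matrix'])
E
```

```text
2.1 [0.59645804 0.22058995 0.25347382] [-3.13898444e+00  1.23991874e-03  1.20497276e+00]
[[-9.69782923e-04 -9.63582153e-01 -2.67410723e-01  7.80212689e-02]
 [ 9.99999237e-01 -1.13924053e-03  4.78550972e-04 -1.52935505e-04]
 [-7.65768310e-04 -2.67410055e-01  9.63582522e-01 -2.02911953e-01]
 [ 0.00000000e+00  0.00000000e+00  0.00000000e+00  1.00000000e+00]] [[359.58843984   0.         320.87147481]
 [  0.         359.58843984 245.05794596]
 [  0.           0.           1.        ]]
```

View pics/w1.png

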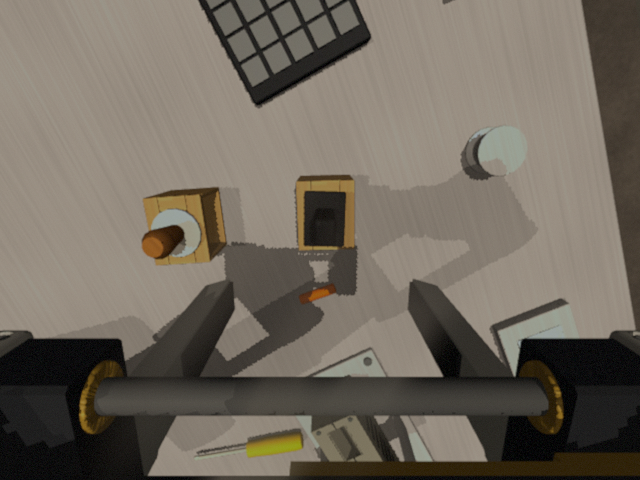

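The wrist view shows the wedge in its stand at about (325,215), aligned with the jaws. The punch is off to the left at (165,240). I'll enlarge it.

```bash
python3 - <<'E'
from h import *
t=cv2.imread('pics/w1.png')[165:265,285:370]
t=np.clip(255*(t/255.)**.5,0,255).astype(np.uint8)
cv2.imwrite('pics/w1c.png',cv2.resize(t,None,fx=6,fy=6,interpolation=cv2.INTER_CUBIC))
E
```

```text
(no output)
```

View pics/w1c.png

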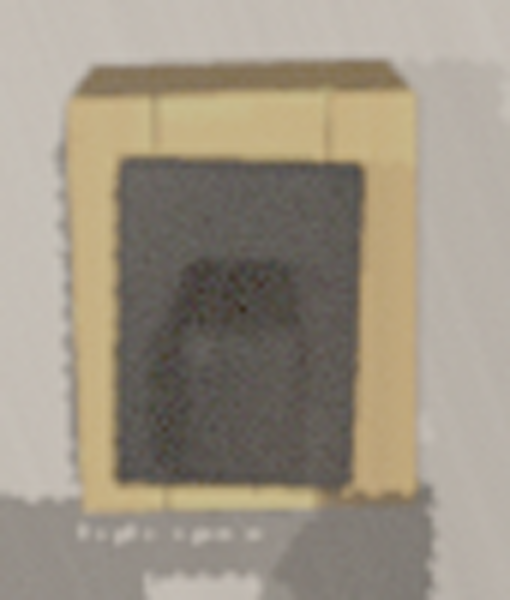

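```bash
cat >> h.py <<'E'
def wplane(f,uv,z):
    s=np.load(f'pics/{f}.npz'); q=np.load(f'pics/{f}pose.npz')
    T=np.eye(4);T[:3,:3]=Ro.from_euler('xyz',q['r']).as_matrix();T[:3,3]=q['p'];T=T@s['T_tool_cam']
    d=np.c_[np.array(uv,float),np.ones(len(uv))]@np.linalg.inv(s['camera_matrix']).T@T[:3,:3].T
    o=T[:3,3]; return o+d*((z-o[2])/d[:,2])[:,None]
E
python3 - <<'E'
from h import *
cr=lambda uv:(np.array(uv,float)+.5)/6-.5+[285,165]
q=lambda a,b:np.array([[-a/2,-b/2],[a/2,-b/2],[a/2,b/2],[-a/2,b/2]])*1e-3
for n,m,uv,z in [('guard',q(44,60),[(120,160),(360,165),(350,485),(117,482)],.081),('stand',q(62,76),[(70,95),(414,92),(414,497),(85,510)],.075)]:
    p=wplane('w1',cr(uv),z); 
    best=[]
    m2=m*[1,-1]
    for mm in (m,m2):
        r=fit2(mm,p); best.append((r.cost,r))
    r=min(best,key=lambda t:t[0])[1]; print(n,r.x[:2]*1e3,r.x[2],np.round(r.fun*1e3,1))
E
```

```text
guard [600.08712121 221.76213227] -0.3840601562732519 [-0.7  1.4  1.5  0.6  0.5 -1.5 -1.3 -0.6]
stand [602.6646098  223.86209149] -0.3439376790368707 [-0.9  0.6  1.2  0.8  0.3 -1.5 -0.7  0.1]
```

Request:
step_arm:
  plan:
    - [[3,1,-40,-0.01,100],[3,1,-80,-0.01,100],[3,1,-110,-0.01,100],[3,1,-140,-0.01,100],[3,1,-155,-0.01,100],[3,1,-164,-0.01,100],[3,1,-166,-0.01,100],[3,1,-166,-0.01,100]]

```text
time: 2.82
tool_pos: [0.5992, 0.2184, 0.0902]
ee_rot: [3.141, 0.0, 1.191]
wrist_force: [0.0, 0.7, 0.3]
width: 0.0941
```

Request:
step_arm:
  plan:
    - [[0,0,0,0,0],[0,0,0,0,0],[0,0,0,0,0],[0,0,0,0,0],[0,0,0,0,0],[0,0,0,0,0],[0,0,0,0,0],[0,0,0,0,0]]

```text
time: 3.48
tool_pos: [0.5992, 0.2192, 0.0898]
ee_rot: [3.142, 0.0, 1.192]
wrist_force: [-0.2, 0.2, -0.6]
width: 0.0444
```

Request:
step_arm:
  plan:
    - [[0,0,0,0,0],[0,0,0,0,0],[0,0,0,0,0],[0,0,0,0,0],[0,0,0,0,0],[0,0,0,0,0],[0,0,0,0,0],[0,0,0,0,0]]

```text
time: 4.15
tool_pos: [0.5991, 0.2192, 0.0897]
ee_rot: [-3.142, 0.0, 1.192]
wrist_force: [-0.3, -0.4, 0.3]
width: 0.0196
```

```bash
python3 - <<'E'
from h import *
for i in range(3):
    o=robot.get_obs(); print(o['time'],o['tool_pos'],o['ee_rot'],o['width'],o['wrist_force'])
E
```

```text
4.15 [0.59912734 0.21918417 0.08972806] [-3.14157773e+00  9.54305232e-05  1.19181342e+00] 0.01958500416034379 [-0.33019002 -0.40036783  0.27851275]
4.15 [0.59912734 0.21918417 0.08972806] [-3.14157773e+00  9.54305232e-05  1.19181342e+00] 0.01958500416034379 [-0.33019002 -0.40036783  0.27851275]
4.15 [0.59912734 0.21918417 0.08972806] [-3.14157773e+00  9.54305232e-05  1.19181342e+00] 0.01958500416034379 [-0.33019002 -0.40036783  0.27851275]
```

Request:
step_arm:
  plan:
    - [[0,0,15,0,0],[0,0,40,0,0],[0,0,75,0,0],[0,0,110,0,0],[0,0,120,0,0],[-8,-30,120,0,0],[-16,-60,120,0.1,0],[-25,-95,120,0.2,0]]

```text
time: 4.82
tool_pos: [0.5736, 0.1242, 0.2083]
ee_rot: [-3.14, 0.0, 1.399]
wrist_force: [0.1, -0.2, -2.0]
width: 0.0197
```

Request:
step_arm:
  plan:
    - [[-8,-32,0,0.1,0],[-17,-65,0,0.2,0],[-26,-98,0,0.3,0],[-35,-130,0,0.3,0],[-43,-155,0,0.3,0],[-49,-174,0,0.3,0],[-51,-181,0,0.3,0],[-51,-181,0,0.3,0]]

```text
time: 5.48
tool_pos: [0.5225, -0.0581, 0.2087]
ee_rot: [-3.14, -0.0, 1.689]
wrist_force: [0.1, 0.0, -1.2]
width: 0.0196
```

```bash
python3 - <<'E'
from h import *
o=robot.get_obs(); print(o['time'],o['tool_pos'],o['ee_rot'],o['width'],o['wrist_force'])
np.savez('pics/w2pose.npz',p=o['tool_pos'],r=o['ee_rot'])
s=snap('wrist','w2')
t=np.clip(255*(s['frame'][:,:,::-1]/255.)**.6,0,255).astype(np.uint8)
cv2.imwrite('pics/w2c.png',cv2.resize(t[160:400,190:450],None,fx=3,fy=2.5,interpolation=cv2.INTER_CUBIC)) 
E
```

```text
5.4833 [ 0.52250012 -0.0580502   0.20873867] [-3.14032173e+00 -3.94579254e-04  1.68903456e+00] 0.019607345512111386 [ 0.14374276  0.03494484 -1.24195678]
```

View pics/w2c.png

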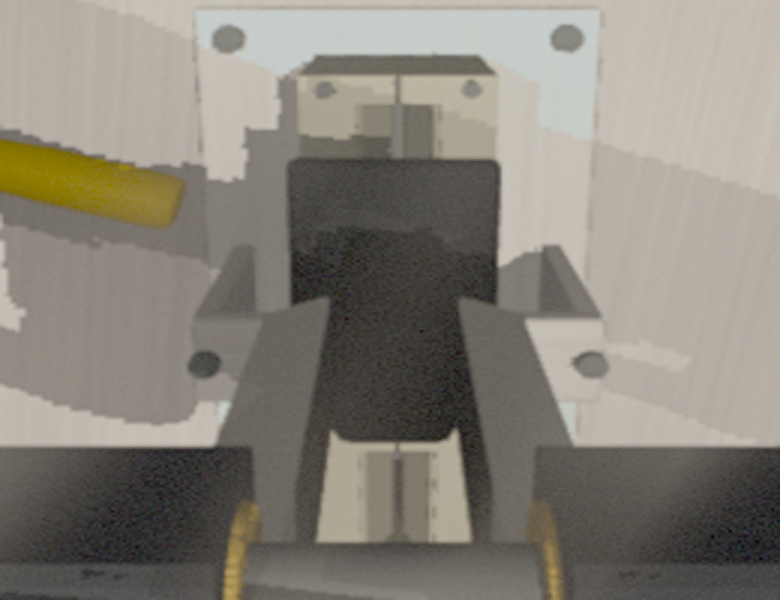

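The wedge is over the left notch. The seam shows at crop x≈398 (y 75–160) and ≈397 (y 460), and the guard's far edge runs from (288,162) to (500,162).

```bash
python3 - <<'E'
from h import *
cr=lambda uv:(np.array(uv,float)+.5)/[3,2.5]-.5+[190,160]
q=np.load('pics/w2pose.npz');R=Ro.from_euler('xyz',q['r']).as_matrix()
f=lambda uv,z:(wplane('w2',cr(uv),z),(wplane('w2',cr(uv),z)-q['p'])@R*1e3)
for n,uv,z in [('seam',[(398,78),(397,460)],.09),('notch end',[(357,105),(440,105)],.09),('housing corners',[(300,75),(497,75)],.09),('guard',[(288,162),(500,162)],.200),('base',[(197,10),(598,10)],.01)]:
    p,l=f(uv,z); print(n,np.round(p*1e3,1).tolist(),'tool',np.round(l,1).tolist())
E
```

```text
seam [[519.2, -19.4, 90.0], [536.9, -171.3, 90.0]] tool [[38.8, 1.4, 118.8], [-114.2, 1.1, 118.7]]
notch end [[508.1, -30.4, 90.0], [532.8, -27.5, 90.0]] tool [[29.1, -10.8, 118.8], [29.1, 14.0, 118.7]]
housing corners [[490.2, -21.7, 90.0], [548.2, -14.9, 90.0]] tool [[39.9, -27.7, 118.8], [39.8, 30.8, 118.7]]
guard [[497.7, -28.7, 200.0], [540.0, -23.7, 200.0]] tool [[32.1, -21.1, 8.8], [32.1, 21.4, 8.7]]
base [[444.5, -8.2, 10.0], [589.3, 8.9, 10.0]] tool [[58.6, -71.3, 198.9], [58.5, 74.5, 198.7]]
```

Request:
step_arm:
  plan:
    - [[1,2,-20,0,0],[1,2,-40,0,0],[1,2,-48,0,0],[1,2,-55,0,0],[1,2,-61,0,0],[1,2,-66,0,0],[1,2,-70,0,0],[1,2,-70,0,0]]

```text
time: 6.2
tool_pos: [0.5237, -0.0547, 0.1395]
ee_rot: [-3.14, -0.0, 1.692]
wrist_force: [-2.4, -0.1, -0.8]
width: 0.0198
```

Request:
step_arm:
  plan:
    - [[0,0,-3,0,0],[0,0,-6,0,0],[0,0,-9,0,0],[0,0,-12,0,0],[0,0,-14,0,0],[0,0,-14,0,0],[0,0,-14,0,0]]

```text
time: 6.78
tool_pos: [0.5251, -0.055, 0.1264]
ee_rot: [3.139, 0.001, 1.692]
wrist_force: [0.0, -0.5, 2.8]
width: 0.0199
```

Request:
step_arm:
  plan:
    - [[0,0,15,0,0],[0,0,40,0,0],[0,0,75,0,0],[0,0,82,0,0],[4,-33,82,0,0],[8,-70,82,0,0],[12,-105,82,0,0],[17,-139,82,0,0]]

```text
time: 7.45
tool_pos: [0.5411, -0.1951, 0.2063]
ee_rot: [-3.141, -0.001, 1.692]
wrist_force: [-0.6, -0.2, -1.1]
width: 0.0199
```

Request:
step_arm:
  plan:
    - [[0,0,0,0,0],[0,0,0,0,0]]

```text
time: 7.62
tool_pos: [0.5408, -0.1952, 0.2055]
ee_rot: [-3.139, -0.002, 1.689]
wrist_force: [-0.1, -0.3, -1.4]
width: 0.0198
```

```bash
python3 - <<'E'
from h import *
o=robot.get_obs(); print(o['time'],o['tool_pos'],o['ee_rot'],o['width'],o['wrist_force'])
np.savez('pics/w3pose.npz',p=o['tool_pos'],r=o['ee_rot'])
s=snap('wrist','w3')
t=np.clip(255*(s['frame'][:,:,::-1]/255.)**.6,0,255).astype(np.uint8)
c=cv2.resize(t[100:400,255:385],None,fx=3,fy=2,interpolation=cv2.INTER_CUBIC)
s=snap('top','t3')
t=np.clip(255*(s['frame'][:,:,::-1]/255.)**.6,0,255).astype(np.uint8)
d=cv2.resize(t[195:315,330:500],(400,282),interpolation=cv2.INTER_CUBIC)
im=np.zeros((600,800,3),np.uint8); im[:600,:390]=c; im[:282,400:]=d; cv2.imwrite('pics/w3c.png',im)
E
```

```text
7.6167 [ 0.54080027 -0.19522804  0.20545799] [-3.13934750e+00 -1.94837413e-03  1.68877775e+00] 0.0197687279363922 [-0.08427586 -0.3294908  -1.39918779]
```

View pics/w3c.png

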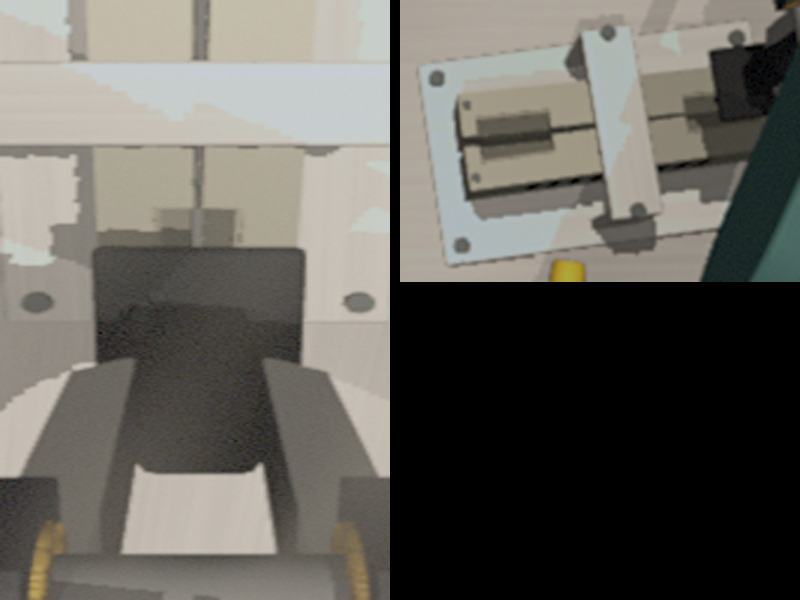

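The left end is visibly open, with a gap in the wrist crop at x≈194–208 along the top edge. The seam at the right notch is at x≈198, y≈240. Next I'll measure the offsets.

```bash
python3 - <<'E'
from h import *
cr=lambda uv:(np.array(uv,float)+.5)/[3,2]-.5+[255,100]
q=np.load('pics/w3pose.npz');R=Ro.from_euler('xyz',q['r']).as_matrix()
f=lambda uv,z:(wplane('w3',cr(uv),z)-q['p'])@R*1e3
for n,uv,z in [('left gap',[(194,3),(208,3)],.09),('mid',[(195,150),(204,150)],.09),('right seam',[(198,240)],.09),('notch end',[(160,210),(238,210)],.09),('guard',[(95,250),(304,250)],.197)]:
    print(n,np.round(f(uv,z),1).tolist())
E
```

```text
left gap [[113.1, -1.1, 115.7], [113.1, 2.8, 115.7]]
mid [[53.2, -0.9, 115.6], [53.2, 1.7, 115.6]]
right seam [[13.3, -0.1, 115.5]]
notch end [[26.9, -11.4, 115.5], [26.9, 11.8, 115.5]]
guard [[32.0, -20.7, 8.6], [32.0, 21.2, 8.5]]
```

Request:
step_arm:
  plan:
    - [[0,0,-20,0,0],[0,0,-40,0,0],[0,0,-50,0,0],[0,0,-58,0,0],[0,0,-64,0,0],[0,0,-68,0,0],[0,0,-72,0,0],[0,0,-76,0,0]]

```text
time: 8.38
tool_pos: [0.5413, -0.1941, 0.133]
ee_rot: [3.141, 0.001, 1.692]
wrist_force: [-1.9, -0.1, 1.6]
width: 0.0202
```

Request:
step_arm:
  plan:
    - [[0,0,-3,0,0],[0,0,-6,0,0],[0,0,-9,0,0],[0,0,-12,0,0],[0,0,-15,0,0],[0,0,-18,0,0],[0,0,-20,0,0],[0,0,-20,0,0]]

```text
time: 9.05
tool_pos: [0.5415, -0.194, 0.1114]
ee_rot: [3.141, 0.0, 1.692]
wrist_force: [0.1, -1.0, 3.2]
width: 0.0199
```

Request:
step_arm:
  plan:
    - [[0,0,-1,0,0],[0,0,-2,0,0],[0,0,-2,0,0],[0,0,-2,0,0]]

```text
time: 9.38
tool_pos: [0.5412, -0.1939, 0.1097]
ee_rot: [3.141, 0.0, 1.692]
wrist_force: [1.3, -0.2, 3.9]
width: 0.0197
```

Request:
step_arm:
  plan:
    - [[0,0,15,0,0],[0,0,50,0,0],[0,0,88,0,0],[0,0,98,0,0],[-4,33,98,0,0],[-8,70,98,0,0],[-12,105,98,0,0],[-17,139,98,0,0]]

```text
time: 10.05
tool_pos: [0.5228, -0.0531, 0.2053]
ee_rot: [-3.138, -0.002, 1.691]
wrist_force: [0.2, 0.5, -0.9]
width: 0.0198
```

Request:
step_arm:
  plan:
    - [[0,0,0,0,0],[0,0,0,0,0]]

```text
time: 10.22
tool_pos: [0.5231, -0.0531, 0.206]
ee_rot: [-3.139, -0.001, 1.695]
wrist_force: [-0.4, 0.2, -0.7]
width: 0.0197
```

```bash
python3 - <<'E'
from h import *
o=robot.get_obs(); print(o['time'],o['tool_pos'],o['ee_rot'],o['width'],o['wrist_force'])
np.savez('pics/w4pose.npz',p=o['tool_pos'],r=o['ee_rot'])
s=snap('wrist','w4')
t=np.clip(255*(s['frame'][:,:,::-1]/255.)**.6,0,255).astype(np.uint8)
c=cv2.resize(t[100:400,255:385],None,fx=3,fy=2,interpolation=cv2.INTER_CUBIC)
s=snap('top','t4')
t=np.clip(255*(s['frame'][:,:,::-1]/255.)**.6,0,255).astype(np.uint8)
d=cv2.resize(t[195:315,330:500],(400,282),interpolation=cv2.INTER_CUBIC)
im=np.zeros((600,800,3),np.uint8); im[:600,:390]=c; im[:282,400:]=d; cv2.imwrite('pics/w4c.png',im)
E
```

```text
10.2167 [ 0.52311062 -0.05311642  0.2060054 ] [-3.13857052e+00 -8.58085181e-04  1.69514406e+00] 0.019740581787300898 [-0.35361324  0.15838238 -0.70910457]
```

View pics/w4c.png

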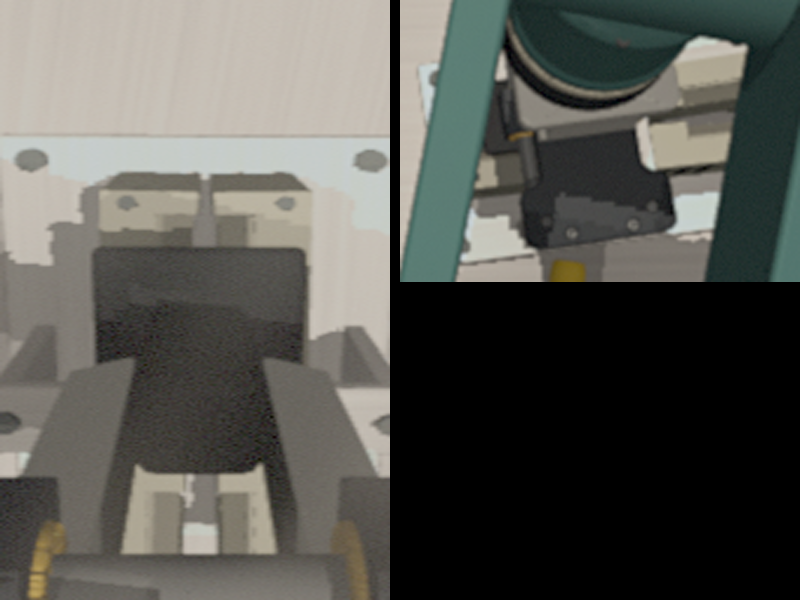

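Both ends are open. At the left end the gap lies at about x 202–214 (y 195). The right notch's slot, at y≈520, is about x 183–217.

```bash
python3 - <<'E'
from h import *
cr=lambda uv:(np.array(uv,float)+.5)/[3,2]-.5+[255,100]
q=np.load('pics/w4pose.npz');R=Ro.from_euler('xyz',q['r']).as_matrix()
f=lambda uv,z:(wplane('w4',cr(uv),z)-q['p'])@R*1e3
for n,uv,z in [('left gap',[(202,195),(214,195)],.09),('left slot',[(193,240),(216,240)],.072),('right slot',[(183,520),(218,520)],.072),('right notch edges',[(152,520),(251,520)],.09),('guard',[(94,250),(304,250)],.197)]:
    print(n,np.round(f(uv,z),1).tolist())
E
```

```text
left gap [[33.5, 1.1, 116.0], [33.5, 4.7, 116.0]]
left slot [[9.5, -1.7, 134.0], [9.5, 5.6, 134.0]]
right slot [[-142.5, -5.6, 133.9], [-142.5, 6.9, 133.9]]
right notch edges [[-130.7, -15.7, 115.9], [-130.7, 17.6, 115.8]]
guard [[31.9, -20.9, 9.1], [31.9, 21.2, 9.0]]
```

Request:
step_arm:
  plan:
    - [[2,0,-20,0,0],[2,0,-40,0,0],[2,0,-52,0,0],[2,0,-62,0,0],[2,0,-70,0,0],[2,0,-76,0,0],[2,0,-80,0,0],[2,0,-82,0,0]]

```text
time: 10.98
tool_pos: [0.5256, -0.0551, 0.1258]
ee_rot: [-3.14, 0.0, 1.692]
wrist_force: [-3.3, -0.6, 1.5]
width: 0.0196
```

Request:
step_arm:
  plan:
    - [[0,0,-3,0,0],[0,0,-6,0,0],[0,0,-9,0,0],[0,0,-12,0,0],[0,0,-15,0,0],[0,0,-16,0,0],[0,0,-16,0,0],[0,0,-16,0,0]]

```text
time: 11.65
tool_pos: [0.5271, -0.0549, 0.1103]
ee_rot: [3.139, 0.001, 1.692]
wrist_force: [0.1, -1.0, 3.0]
width: 0.0198
```

Request:
step_arm:
  plan:
    - [[0,0,-1,0,0],[0,0,-2,0,0],[0,0,-2,0,0],[0,0,-2,0,0]]

```text
time: 11.98
tool_pos: [0.5266, -0.0549, 0.1079]
ee_rot: [3.141, 0.0, 1.692]
wrist_force: [0.8, -0.4, 3.4]
width: 0.0197
```

Request:
step_arm:
  plan:
    - [[0,0,15,0,0],[0,0,50,0,0],[0,0,88,0,0],[0,0,100,0,0],[8,32,100,-0.1,0],[17,65,100,-0.2,0],[26,98,100,-0.3,0],[35,130,100,-0.4,0]]

```text
time: 12.65
tool_pos: [0.5605, 0.0765, 0.2057]
ee_rot: [-3.139, 0.001, 1.286]
wrist_force: [0.7, -0.2, -0.7]
width: 0.0198
```

Request:
step_arm:
  plan:
    - [[9,32,0,-0.1,0],[18,65,0,-0.1,0],[26,98,0,-0.1,0],[33,120,0,-0.1,0],[37,138,0,-0.1,0],[38,143,0,-0.1,0],[38,143,0,-0.1,0],[38,143,0,-0.1,0]]

```text
time: 13.32
tool_pos: [0.5986, 0.2174, 0.2064]
ee_rot: [-3.14, 0.002, 1.192]
wrist_force: [0.0, 0.3, -1.1]
width: 0.0199
```

```bash
python3 - <<'E'
from h import *
o=robot.get_obs(); print(o['time'],o['tool_pos'],o['ee_rot'],o['width'],o['wrist_force'])
np.savez('pics/w5pose.npz',p=o['tool_pos'],r=o['ee_rot'])
s=snap('wrist','w5')
t=np.clip(255*(s['frame'][:,:,::-1]/255.)**.6,0,255).astype(np.uint8)
c=cv2.resize(t[130:330,240:400],(320,400),interpolation=cv2.INTER_CUBIC)
s=snap('top','t5')
t=np.clip(255*(s['frame'][:,:,::-1]/255.)**.6,0,255).astype(np.uint8)
d=cv2.resize(t[215:295,340:500],(800,400),interpolation=cv2.INTER_CUBIC)
im=np.zeros((600,800,3),np.uint8); im[:400]=d; im[400:,:320]=cv2.resize(t[150:260,150:326],(320,200)); im[400:,330:650]=c[100:300]; cv2.imwrite('pics/w5c.png',im)
E
```

```text
13.3167 [0.59862039 0.21741683 0.20638712] [-3.13995513e+00  2.22136064e-03  1.19173101e+00] 0.019936252666881434 [ 0.03635581  0.34413497 -1.05517575]
```

View pics/w5c.png

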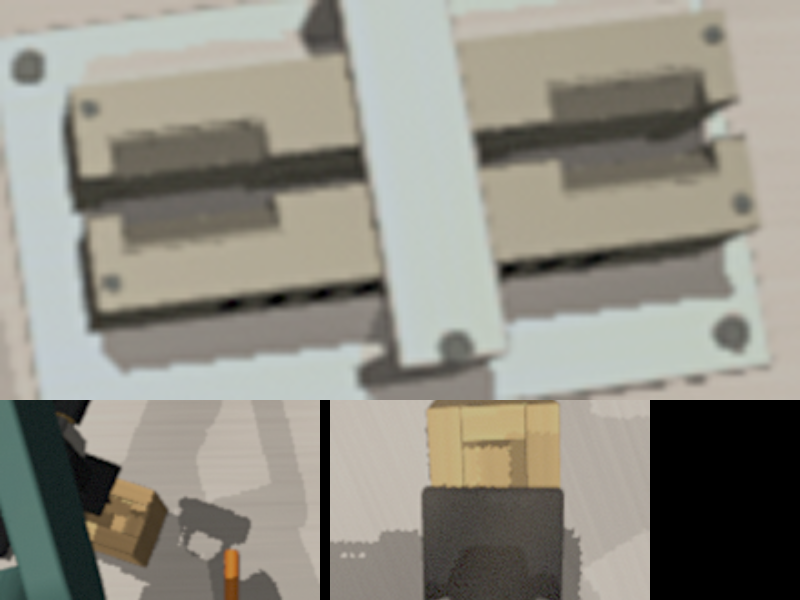

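The top view shows both halves apart by roughly 35 crop px (about 11 mm) along the whole seam. The stand is clear and waiting under the wedge. Before going back, I'll check the gap with intensity profiles.

```bash
python3 - <<'E'
from h import *
t=np.load('pics/t5.npz')['frame'].astype(float).mean(2)
for c in (360,398,401,443,445,448,484):
    y0=int(215+(185-(c-340)*5*0.115)/5); col=t[:,c-1:c+2].mean(1)
    print(c,y0-5,np.round(col[y0-5:y0+15]).astype(int).tolist())
for a,b in [((85,181),(85,216)),((320,154),(320,190)),((490,133),(490,168)),((735,101),(735,138))]:
    p=onplane('top0',[(np.array(x)+.5)/5-.5+[340,215] for x in (a,b)],.09); print(np.round((p[0]-p[1])*1e3,1))
E
```

```text
360 244 [121, 125, 127, 128, 129, 113, 53, 21, 23, 22, 22, 29, 40, 56, 89, 125, 131, 130, 130, 130]
398 240 [124, 124, 124, 127, 118, 70, 29, 22, 24, 20, 19, 24, 44, 79, 121, 127, 126, 126, 125, 125]
401 239 [123, 124, 124, 124, 125, 110, 55, 22, 23, 24, 20, 19, 27, 56, 92, 121, 125, 124, 124, 124]
443 235 [119, 119, 120, 121, 104, 47, 20, 23, 22, 22, 33, 47, 65, 111, 122, 120, 120, 119, 119, 120]
445 234 [118, 119, 119, 120, 115, 81, 39, 22, 23, 20, 23, 39, 51, 72, 113, 121, 119, 119, 119, 119]
448 234 [110, 111, 115, 120, 111, 63, 26, 23, 24, 21, 29, 47, 55, 81, 115, 121, 119, 119, 119, 119]
484 230 [114, 115, 115, 116, 99, 47, 63, 122, 151, 153, 154, 146, 104, 103, 109, 104, 98, 96, 96, 103]
[11.1 -0.3  0. ]
[11.5 -0.5  0. ]
[11.2 -0.6  0. ]
[11.9 -0.8  0. ]
```

Request:
step_arm:
  plan:
    - [[1,3,-30,0,0],[1,3,-50,0,0],[1,3,-70,0,0],[1,3,-85,0,0],[1,3,-98,0,0],[1,3,-107,0,0],[1,3,-112,0,0],[1,3,-112,0,0]]

```text
time: 14.08
tool_pos: [0.5997, 0.2205, 0.0948]
ee_rot: [-3.14, 0.001, 1.191]
wrist_force: [0.6, -0.4, -1.5]
width: 0.0199
```

Request:
step_arm:
  plan:
    - [[0,0,-1,0,0],[0,0,-2,0,0],[0,0,-3,0,0],[0,0,-4,0,0],[0,0,-4,0,0],[0,0,-4,0,0]]

```text
time: 14.58
tool_pos: [0.6003, 0.2213, 0.092]
ee_rot: [3.141, -0.0, 1.192]
wrist_force: [-0.0, 0.3, -1.4]
width: 0.0201
```

Request:
step_arm:
  plan:
    - [[0,0,-1,0,0],[0,0,-2,0,0],[0,0,-2,0,0],[0,0,-2,0,0]]

```text
time: 14.92
tool_pos: [0.6001, 0.2212, 0.0897]
ee_rot: [3.142, 0.0, 1.192]
wrist_force: [-1.2, -0.1, -0.4]
width: 0.02
```

Request:
step_arm:
  plan:
    - [[0,0,-1,0,0],[0,0,-1,0,0],[0,0,-1,0,40],[0,0,-1,0,60],[0,0,-1,0,60],[0,0,-1,0,60],[0,0,-1,0,60],[0,0,-1,0,60]]

```text
time: 15.58
tool_pos: [0.6002, 0.2212, 0.0886]
ee_rot: [-3.142, 0.0, 1.192]
wrist_force: [-0.2, -0.7, -0.1]
width: 0.0553
```

Request:
step_arm:
  plan:
    - [[0,0,20,0,60],[0,0,50,0,60],[0,0,85,0,60],[0,0,125,0,60],[0,0,150,0,60],[-20,-30,165,0,60],[-40,-65,165,0,60],[-55,-100,165,0,60]]

```text
time: 16.25
tool_pos: [0.5449, 0.1209, 0.2557]
ee_rot: [3.138, -0.002, 1.194]
wrist_force: [0.8, -0.7, 0.1]
width: 0.0562
```

Request:
step_arm:
  plan:
    - [[-30,-30,0,0,60],[-60,-60,0,0,60],[-90,-90,0,0,60],[-120,-120,0,0,60],[-150,-150,0,0,60],[-180,-180,0,0,60],[-190,-190,0,0,60],[-190,-190,0,0,60]]

```text
time: 16.92
tool_pos: [0.3532, -0.0708, 0.2547]
ee_rot: [3.139, 0.001, 1.187]
wrist_force: [0.4, 0.2, 0.0]
width: 0.0563
```

```bash
python3 - <<'E'
from h import *
o=robot.get_obs(); print(o['time'],o['tool_pos'],o['width'],o['wrist_force'])
g=lambda t:np.clip(255*(t[:,:,::-1]/255.)**.6,0,255).astype(np.uint8)
a=g(snap('scene','s6')['frame']); b=g(snap('top','t6')['frame'])
im=np.zeros((600,800,3),np.uint8)
im[:300,:400]=cv2.resize(a[180:330,370:570],(400,300)); im[:300,400:]=cv2.resize(b[160:265,150:290],(400,300))
im[300:,:400]=cv2.resize(b[195:315,330:490],(400,300)); im[300:,400:]=cv2.resize(a[190:310,150:310],(400,300))
cv2.imwrite('pics/f6.png',im)
E
```

```text
16.9167 [ 0.35324365 -0.07079712  0.25465282] 0.056313227800947926 [0.36546466 0.15510631 0.00667291]
```

View pics/f6.png

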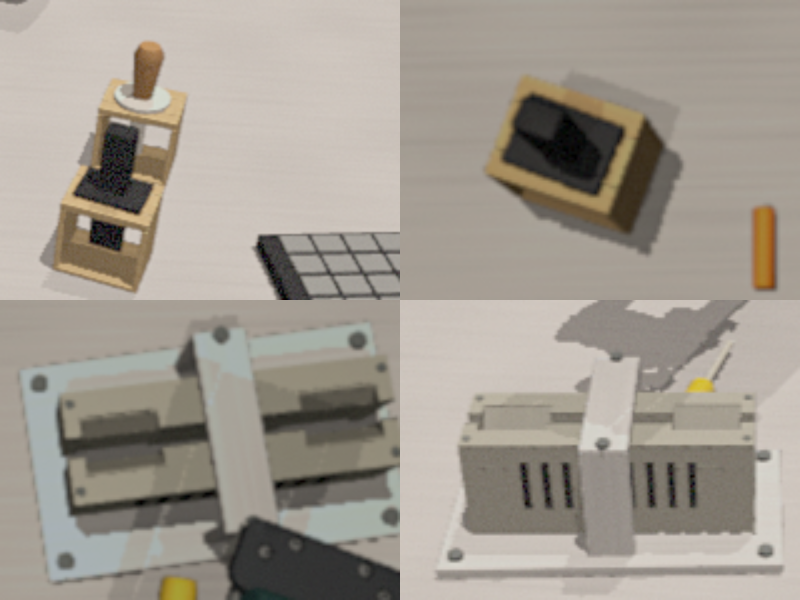

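The last picture shows the wedge hanging upright in its stand with its guard flat on the top. The halves are apart at both ends and the robot touches nothing, so I'll hand in.

```bash
python3 -c "
from bench import robot
print(robot.close_job())"
```

```text
the job is handed in; nothing more can be done
None
```

The two halves are spread at both ends, and the wedge is back upright in its own stand and released. The job was handed in at about 17 s of the 61 s allowed.

- **Pushes:** there were three, left, right, then left.

| Push | Notch | Tip depth (mm) | Gap there after the push (mm) |
|---|---|---|---|
| 1 | left | 38 | about 4.5 |
| 2 | right | 55 | about 10.5 |
| 3 | left | 57 | about 11 |

- **Final gap:** the top camera gave about 11 to 12 mm at points along the whole seam, good to about 1 mm. No check failed.
- **Difference between ends:** I estimate the widest was about 6 mm, after the second push. My readings there were rough: 3.3 and 3.6 mm on the left, 8.5 and 11.3 mm on the right. Even the worst pairing is 8 mm, under the 9 mm limit.
- **Forces:** the wrist force stayed under about 5 N in every reading.
- **Last picture:** the wedge hangs with its guard flat on the stand, the gripper is clear of everything and the punch has not been disturbed.

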